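# Roll the brass sleeve up to the inspection line

## Robot

A 6-joint arm with a two-finger parallel gripper is mounted at the origin on the work surface. World frame = base frame: x ahead of the robot, y to its left, z up, the work surface at z = 0. Lengths are in m, angles in degrees, forces in N, time in s.
With the tool pointing down it reaches from about 0.25 to 0.775 m from the base axis. Payload 4 kg.
Tool frame: the origin (TCP) lies midway between the tips of the shut fingers; the grasp point (between the pads) lies 19 mm behind it (manip.grasp_offset is the z of the grasp point in the tool frame, in m); z points along the fingers, y is the direction in which the jaws open and shut (so a half turn about z gives the same grasp; the last joint's range is limited). The gripper opens to 94 mm and grips with 3 to 60 N. Pads are 16 mm wide; open, the fingers measure 119 mm over their backs; the gripper's body (75 mm by 177 mm) begins 78 mm behind the grasp point.
Start: joints at [-79.303, 4.996, 78.535, -0, 96.463, -5.907], TCP at [0.157, -0.527, 0.178] pointing down, gripper open.
Joint ranges: [-177.83, 177.83], [-43.37, 116.18], [15.69, 146.23], [-61.86, 241.86], [9.47, 152.12], [-147.06, 147.06]. Speed limits (degrees/s): [159.86, 159.86, 180, 180, 180, 180].

## Interface

Orientations are given as a 3x3 rotation matrix whose columns are the frame's x, y, z axes.
In Python, from workcell import telemetry, eyes, ticket, nets, manip gives the robot as it stands.
- The arm moves only by the tool play_rows, never from a script. Its argument "targets" is text: rows parted by semicolons, each of 7 numbers parted by spaces: the shift along the tool's x, y, z in mm, then the turn, a rotation vector about the tool's x, y, z in degrees, then the opening, from -1 (shut) to 1 (fully open). In form: x y z rx ry rz claw; .... A call has 1 to 20 rows; each row is the pose to reach, as a shift and turn from the pose commanded when the call began, along the tool's axes at that moment; what a row does not reach only later rows make up. A row lasts 1/10 s, in which the tool goes at most 50 mm and 8.59 degrees, less where a joint would pass 70% of its speed; a pose out of reach is approached as far as the arm can. A call with a gripper value outside its range is refused whole. The fingers move at their own pace and stop on an object; "grip_force" is the grip in N (left out, the last holds). Time passes only in rows, so rows that repeat a pose let the fingers close. It gives the time, the measured TCP pose, the force and the opening at its end, in the units of the state.
- telemetry.get_obs(): the state, without advancing time (a new reading comes with each control period).
- eyes.get_image(name): name is "scene" or "top" or "wrist"; returns a dict with "img" (480x640x3 uint8, blue, green, red), "mtx" (3x3 intrinsics, pixels), "k1" (the pictures are not rectified: a ray, as slopes to the right and down, at radius r is drawn at 1 + k1 r^2 times it, then the intrinsics apply), "rvec" (rotation vector, rad) and "tvec" (3), from world to camera coordinates, as OpenCV has them. Camera axes: x right, y down, z forward; pixel columns grow to the right and rows downward; lengths in m; the calibration is good to about 2 mm. A picture is of the moment at which its call begins. There is no depth.
- ticket.close_job(): hands the job in, once; it reports no verdict.
Trained networks look in the newest picture that a camera, given by its name, has taken for a name from the list of things; names that differ only in an ending like _2 or _b are one class to them, and where a whole thing is asked for, a point or a joint stands for the part that bears it (a point fixed in the world has none). Each returns a list of dicts, best first, with "p" (0 to 1); they miss things now and then, are a little off and sometimes report something else, mostly with a low value. They report only what shows in the picture. A call takes as long as a camera call. They do not tell look-alikes from the thing itself.
- nets.find_in(camera, target): "rect" ([centre column, centre row, width, height] in pixels, round what is visible of it).
The state is a dict: "time": time; "qpos": joint angles; "qvel": joint speeds; "tau": joint torques, N m; "ee_pos": TCP position; "tcp_rot": TCP orientation; "wrist_force": force on the tool from outside, world axes, zero at the start; "ft_torque": the same for the moment, N m; "opening": finger opening in m.
Only numpy, scipy, OpenCV 4.12 (cv2) and the standard library are available. Lean on these libraries where they do the work, as an engineer would, in place of code of your own. Each camera call takes 0.05 s, during which the arm holds its last target. There are 200 camera calls.

## Task

Three sleeves wait side by side along the blue rail of the black roll-check mat. Pushing on its upper half with the fingertips, roll the brass sleeve along the mat, away from the rail, until it lies at rest centred over the yellow line and parallel to it. Do not lift it off the mat, and leave the other two sleeves where they are.

Things in the scene. Friction and masses are not known exactly. Their poses are not given: they have to be found in the camera images.
- brass_sleeve_center (a point): Centre (on the axis, half-way along) of the brass-yellow sleeve, the one to roll: a round metal bush, outer diameter 44 mm, length 60 mm, dark 25 mm bore, 0.4 to 0.65 kg, lying crosswise in one of the three lanes near the rail. Its y axis is the sleeve's own axis; x and z turn as it rolls. Its top is 22 mm above this point, 50 mm above the bench. Pressed on top with 5 N or more it rolls half as far as the fingertip travels.
- line_center (a point): Middle of the yellow line painted across the mat, 16 mm wide and 312 mm long, flat on the mat's top. Its x axis points level along the rolling direction, away from the blue rail; its y axis runs along the line. The sleeve starts 50 to 85 mm from it on its -x side.
- steel_sleeve_center (a point): Centre of the bare grey steel sleeve, to be left alone, same size as the brass one (diameter 44 mm, length 60 mm), lying in another lane near the rail. y along its axis.
- white_sleeve_center (a point): Centre of the white plastic sleeve, to be left alone, same size as the brass one (diameter 44 mm, length 60 mm), lying in another lane near the rail. y along its axis.
- mat: Black rubber mat fixed to the bench, 240 mm (x, the rolling direction) by 320 mm (y), 6 mm thick; origin at the centre of its underside. A blue rail 14 mm wide and 14 mm high on the mat runs along y, centred at x = -100 mm. Lanes at y = -90, 0 and +90 mm; sleeves start at x about -57 mm. The rubber brakes a rolling sleeve: left alone it stops within a few mm and stays.
Things that resemble listed ones, but are neither listed nor needed, are in the scene too. Of the things that look like the part that bears brass_sleeve_center, the middle-sized one is meant.

How it is judged (in metres and radians):
On the way:
1. the brass sleeve has rolled: it has turned by at least 80 degrees about its own axis (angle between brass_sleeve_center's own z axis and vertical above 1.4 rad), for 0.05 s.
At the end, for the whole second after the job is handed in: The brass sleeve lies at rest on the mat, its axis within 12 mm of the middle of the yellow line (measured along the rolling direction) and within 11 degrees of parallel to it, still on the mat's width (centre within 130 mm of the line's middle) (x of brass_sleeve_center in the frame of line_center between -0.012 and 0.012 m and y of brass_sleeve_center in the frame of line_center between -0.13 and 0.13 m and angle between the y axis of brass_sleeve_center and the y axis of line_center, either way round below 0.2 rad and z of brass_sleeve_center in the frame of line_center between 0.017 and 0.027 m and linear speed of brass_sleeve below 0.01 m/s and angular speed of brass_sleeve below 0.4 rad/s); the robot touches nothing.
It fails at once if the fingers press on the brass sleeve from low down: with the fingertips lower than about its middle (contact force between the fingers and brass_sleeve above 1 N and height (world z) of the grasp point below 0.045 m).
It fails at once if the brass sleeve is lifted off the mat (more than 10 mm) (z of brass_sleeve_center in the frame of line_center above 0.032 m).
It fails at once if the steel sleeve is moved by more than 10 mm (distance of steel_sleeve_center from where it was at the start of the episode above 0.01 m).
It fails at once if the white sleeve is moved by more than 10 mm (distance of white_sleeve_center from where it was at the start of the episode above 0.01 m).
It also fails if it takes over 48 s, if anything falls off the work surface, if the arm or the gripper's body presses on something with over 40 N, if the wrist force passes 120 N, or if a joint passes its speed limit or range.

## Working session

There is one attempt and no reset: what is moved stays moved. The work goes in short steps, Python scripts to look and compute and a tool call to move; the robot and the scene stay as the last step left them, time stands still between calls to the robot, and variables do not carry over. Pictures are saved under pics/ and viewed, about 8 in all and at most 12, crops included, and the job is handed in when it is done.

Besides the shell and the picture viewer there is one more tool, called after "Request:" as name(argument=value, ...) on one line, values as JSON. play_rows: Moves the arm, as the interface text tells. Its arguments: {"type":"object","properties":{"targets":{"type":"string"},"grip_force":{"type":"number"}},"required":["targets"]}

```bash
mkdir -p pics; ls
python3 - <<'E'
from workcell import telemetry, eyes, nets, manip
import cv2,numpy as np
print(telemetry.get_obs(), manip.grasp_offset)
for c in ["scene","top"]:
    d=eyes.get_image(c); cv2.imwrite(f"pics/{c}0.png",d["img"])
    print(c,d["mtx"].tolist(),d["k1"],d["rvec"],d["tvec"])
    for n in ["brass_sleeve_center","steel_sleeve_center","white_sleeve_center","mat"]:
        print(n,[(np.round(r["rect"]),round(r["p"],2)) for r in nets.find_in(c,n)])
E
```

```text
pics
{'time': 0.0, 'qpos': array([-7.93040390e+01,  5.03802814e+00,  7.86221059e+01, -2.38375398e-03,
        9.64624463e+01, -5.90693010e+00]), 'qvel': array([-0.02457269,  0.03762265,  0.01432041,  0.00635584,  0.02923765,
       -0.02552095]), 'tau': array([ 1.06807711e-03, -3.40181923e+01, -3.02423286e+01,  7.18234736e-02,
        3.29180178e-02, -1.50395081e-04]), 'ee_pos': array([ 0.15702735, -0.52648792,  0.17703791]), 'tcp_rot': array([[ 9.58309522e-01,  2.85731811e-01, -4.37694043e-04],
       [ 2.85732090e-01, -9.58307250e-01,  2.09458545e-03],
       [ 1.79044319e-04, -2.13232441e-03, -9.99997711e-01]]), 'wrist_force': array([ 0.08919469,  0.0410605 , -1.137841  ]), 'ft_torque': array([ 0.03985368, -0.05080204, -0.00494073]), 'opening': 0.09398269318423288} -0.0188
scene [[444.8808289237436, 0.0, 316.49526092968534], [0.0, 444.8808289237436, 240.2466299324751], [0.0, 0.0, 1.0]] -0.10466665016302239 [ 2.31862802  0.61860429 -0.22390248] [-0.4477747  -0.12462179  0.81686668]
brass_sleeve_center [(array([371., 283.,  48.,  48.]), 0.79), (array([412., 208.,  54.,  60.]), 0.75), (array([227., 270.,  29.,  32.]), 0.56)]
steel_sleeve_center [(array([270., 364.,  61.,  60.]), 0.84)]
white_sleeve_center [(array([329., 324.,  56.,  55.]), 0.64)]
mat [(array([351., 363., 306., 231.]), 0.63)]
top [[576.594264634018, 0.0, 306.18579284111826], [0.0, 576.594264634018, 236.17165034226122], [0.0, 0.0, 1.0]] 0.010340875759837852 [ 2.15543393 -2.15798354  0.19556399] [0.02462071 0.49192154 0.8178475 ]
brass_sleeve_center [(array([309., 176.,  41.,  37.]), 0.96), (array([198., 179.,  65.,  61.]), 0.73), (array([355., 304.,  31.,  18.]), 0.6)]
steel_sleeve_center [(array([423., 211.,  46.,  36.]), 0.6)]
white_sleeve_center [(array([366., 191.,  46.,  40.]), 0.77)]
mat [(array([373., 166., 238., 201.]), 0.87)]
```

View pics/top0.png

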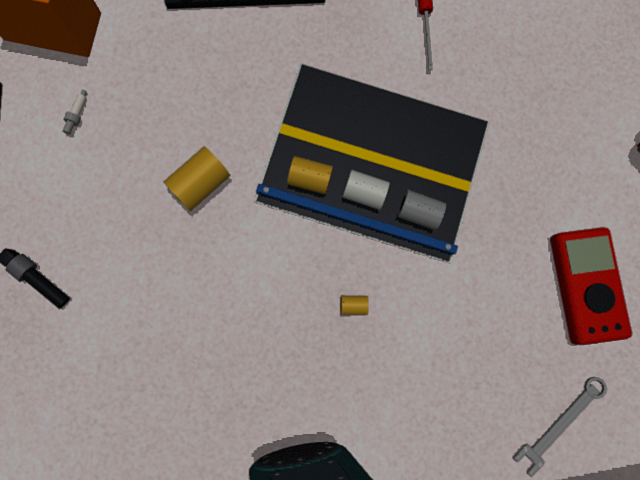

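View pics/scene0.png

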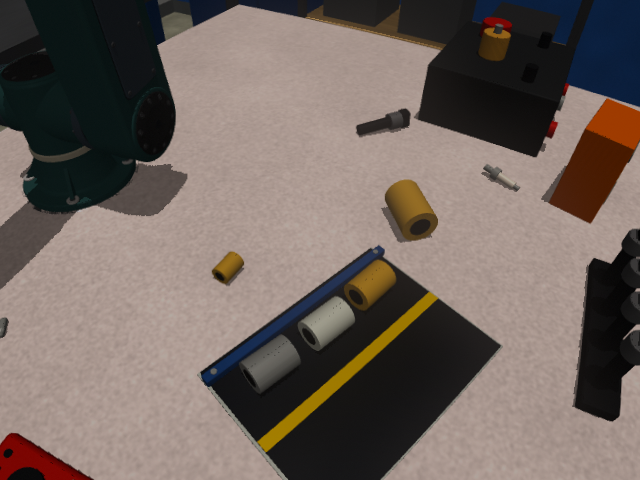

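```bash
cat > h.py <<'E'
from workcell import telemetry, eyes, nets
import cv2,numpy as np
from scipy.optimize import minimize
def cam(c):
    d=eyes.get_image(c); d["dist"]=np.array([d["k1"],0,0,0,0.]); return d
def ray(d,uv,z):
    # same model as OpenCV k1
    p=cv2.undistortPoints(np.float64(uv).reshape(-1,1,2),d["mtx"],d["dist"])[:,0]
    R=cv2.Rodrigues(np.float64(d["rvec"]))[0]; t=np.ravel(d["tvec"])
    o=-R.T@t; v=np.c_[p,np.ones(len(p))]@R
    return o+v*((z-o[2])/v[:,2])[:,None]
def proj(d,P): return cv2.projectPoints(np.float64(P),np.float64(d["rvec"]),np.float64(d["tvec"]),d["mtx"],d["dist"])[0][:,0]
def blob(m,near=None):
    n,l,s,c=cv2.connectedComponentsWithStats(m.astype(np.uint8))
    k=1+(np.argmax(s[1:,4]) if near is None else np.argmin(np.hypot(*(c[1:]-near).T)+1e3*(s[1:,4]<150)))
    return (l==k).astype(np.uint8),s[k]
def cyl(d,x,y,a):
    # a = direction of axis (rad); silhouette hull
    th=np.linspace(0,2*np.pi,40); ax=np.array([np.cos(a),np.sin(a),0]); n=np.array([-np.sin(a),np.cos(a),0])
    P=[np.array([x,y,.028])+s*.03*ax+.022*(np.cos(t)*n+np.sin(t)*np.array([0,0,1])) for s in(-1,1) for t in th]
    return cv2.convexHull(np.float32(proj(d,P)))
def fit(d,mask,x0):
    big=cv2.GaussianBlur(mask.astype(np.float32),(0,0),1.0)
    def f(p):
        m=np.zeros(mask.shape,np.uint8); cv2.fillPoly(m,[np.int32(np.round(cyl(d,p[0]/1e3,p[1]/1e3,p[2]/1e2)*16))],1,cv2.LINE_AA,4)
        return np.sum((cv2.GaussianBlur(m.astype(np.float32),(0,0),1.0)-big)**2)
    r=minimize(f,x0,method="Nelder-Mead",options=dict(initial_simplex=np.array(x0)+np.array([[0,0,0],[8,0,0],[0,8,0],[0,0,8]])))
    return r.x,r.fun
def masks(img,bpix):
    h=cv2.cvtColor(img,cv2.COLOR_BGR2HSV).astype(int); H,S,V=h[...,0],h[...,1],h[...,2]
    ye=(H>15)&(H<35)&(S>120)&(V>50)
    return blob(ye,bpix),ye,h
E
python3 - <<'E'
from h import *
for c,b,lp in [("top",(310,176),(375,158)),("scene",(371,284),(350,370))]:
    d=cam(c); (m,s),ye,h=masks(d["img"],b)
    print(c,"brass stat",s,h[b[1],b[0]],"line hsv",h[lp[1],lp[0]])
    (L,ls)=blob(ye,lp); print("line stat",ls)
    ys,xs=np.nonzero(L); P=ray(d,np.c_[xs,ys],.006)
    r=cv2.minAreaRect(np.float32(P[:,:2]*1e3)); print("line",r)
    m=cv2.morphologyEx(m,cv2.MORPH_CLOSE,np.ones((9,9)))
    p0=ray(d,[b],.028)[0]; 
    box=cv2.boxPoints(r); e=max([box[1]-box[0],box[2]-box[1]],key=np.linalg.norm); a=np.arctan2(e[1],e[0])
    x,f=fit(d,m,[p0[0]*1e3,p0[1]*1e3,a*100]); print("brass",x,f,m.sum(),"line a",a*100)
    n=np.array([-np.sin(a),np.cos(a)]); print("off perp",(x[:2]-np.array(r[0]))@n, "along",(x[:2]-np.array(r[0]))@[np.cos(a),np.sin(a)])
E
```

```text
top brass stat [ 287  156   46   38 1191] [ 21 191 148] line hsv [ 25 255 165]
line stat [ 279  123  192   69 2208]
line ((622.9026489257812, -85.1375732421875), (311.12786865234375, 18.201765060424805), 72.38481903076172)
brass [588.3229501   18.42810545 129.95759358] 5.670633316040039 1191 line a 126.335335
off perp 64.29958198132904 along 88.2449416310244
scene brass stat [ 344  260   53   50 1459] [ 20 204 146] line hsv [ 23 255 159]
line stat [ 257  292  181  160 3113]
line ((622.9009399414062, -84.24264526367188), (313.2138671875, 17.60725212097168), 72.36437225341797)
brass [588.26917567  19.38037375 129.78386025] 6.687137603759766 1597 line a 126.29965
off perp 64.39805258925246 along 88.26086294099743
```

Request:
play_rows(targets="563 -404 0 0 0 -55.8 -1;563 -404 0 0 0 -55.8 -1;563 -404 0 0 0 -55.8 -1;563 -404 0 0 0 -55.8 -1;563 -404 0 0 0 -55.8 -1;563 -404 0 0 0 -55.8 -1;563 -404 0 0 0 -55.8 -1;563 -404 0 0 0 -55.8 -1;563 -404 0 0 0 -55.8 -1;563 -404 0 0 0 -55.8 -1;563 -404 0 0 0 -55.8 -1;563 -404 0 0 0 -55.8 -1;563 -404 0 0 0 -55.8 -1;563 -404 0 0 0 -55.8 -1;563 -404 0 0 0 -55.8 -1;563 -404 0 0 0 -55.8 -1;563 -404 80 0 0 -55.8 -1;563 -404 80 0 0 -55.8 -1;563 -404 80 0 0 -55.8 -1;563 -404 80 0 0 -55.8 -1")

```text
time: 2.6
ee_pos: [0.5808, 0.0197, 0.0989]
tcp_rot: [[0.304, 0.953, -0.0], [0.953, -0.304, -0.0], [-0.0, 0.0, -1.0]]
wrist_force: [0.1, 0.1, 1.2]
opening: 0.0005
```

Run:
```python
from h import *
a=cam("scene")["img"]; b=cam("wrist")["img"]
cv2.imwrite("pics/c1.png",np.vstack([cv2.resize(a[130:390,220:540],(640,520))[:300+0*1] if 0 else cv2.resize(a[130:350,260:520],(650,550))]))
cv2.imwrite("pics/w1.png",b)
```

```text
(no output)
```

View pics/c1.png

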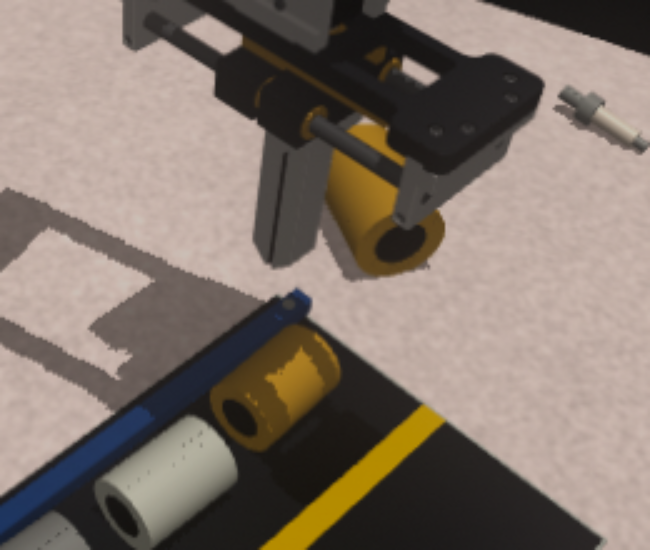

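The scene crop shows the shut fingers as a flat-ended block above the brass sleeve. I descend now and press gently.

Request:
play_rows(targets="0 0 20 0 0 0 -1;0 0 40 0 0 0 -1;0 0 45 0 0 0 -1;0 0 48 0 0 0 -1;0 0 49 0 0 0 -1;0 0 50 0 0 0 -1;0 0 50 0 0 0 -1;0 0 50 0 0 0 -1")

```text
time: 3.5
ee_pos: [0.5816, 0.0209, 0.0488]
tcp_rot: [[0.302, 0.953, 0.001], [0.953, -0.302, -0.0], [0.0, 0.001, -1.0]]
wrist_force: [0.2, 0.8, -0.2]
opening: 0.0002
```

Request:
play_rows(targets="0 0 0.5 0 0 0 -1;0 0 1 0 0 0 -1;0 0 1 0 0 0 -1")

```text
time: 3.8
ee_pos: [0.5811, 0.0209, 0.047]
tcp_rot: [[0.302, 0.953, -0.0], [0.953, -0.302, -0.0], [-0.0, -0.0, -1.0]]
wrist_force: [0.6, 1.1, -0.0]
opening: 0.0003
```

Request:
play_rows(targets="0 0 0.5 0 0 0 -1;0 0 1 0 0 0 -1;0 0 1 0 0 0 -1")

```text
time: 4.1
ee_pos: [0.5812, 0.021, 0.046]
tcp_rot: [[0.302, 0.953, -0.0], [0.953, -0.302, -0.0], [-0.0, -0.0, -1.0]]
wrist_force: [0.3, -0.2, 0.5]
opening: 0.0006
```

Run:
```python
from h import *
d=cam("scene");a=d["img"]
print(proj(d,[[.5812,.021,.046],[.5883,.0189,.028]]))
cv2.imwrite("pics/c2.png",cv2.resize(a[200:340,280:460],None,fx=4,fy=4,interpolation=cv2.INTER_CUBIC))
print(telemetry.get_obs()["wrist_force"])
```

```text
[[367.04496865 273.18880927]
 [369.738024   284.38141754]]
[ 0.47678836  0.02350837 -1.33760496]
```

View pics/c2.png

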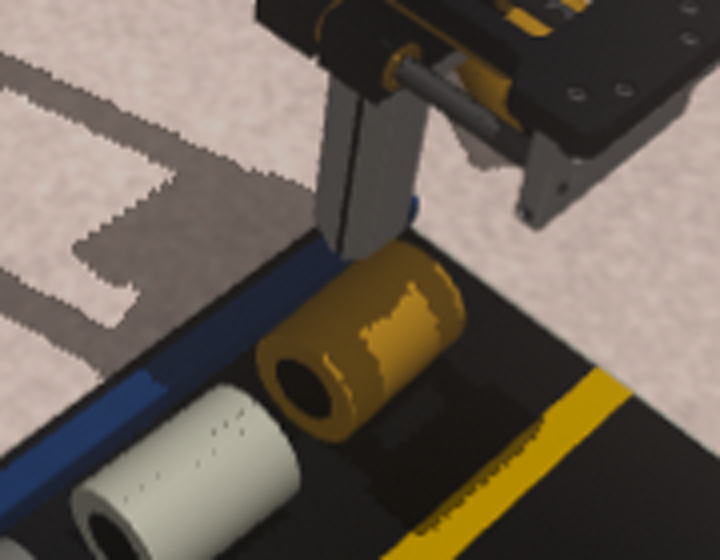

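Run:
```python
from h import *
o=telemetry.get_obs();R=o["tcp_rot"];t=o["ee_pos"];print(t)
C=np.array([[x,y,0] for x,y in [(0,0),(8,12.5),(8,-12.5),(-8,-12.5),(-8,12.5)]])/1e3
ims=[]
for c,(u,v) in [("scene",(320,200)),("top",(260,120)),("wrist",None) if 0 else ("wrist",(0,0))]:
    d=cam(c);p=proj(d,t+C@R.T);im=d["img"].copy()
    print(c,p.round(1).tolist())
    if c=="wrist": im=cv2.resize(im,(400,300))
    else:
        im=cv2.resize(im[v:v+100,u:u+100],None,fx=4,fy=4,interpolation=cv2.INTER_CUBIC)
        for q in p: cv2.circle(im,tuple(int(k) for k in (q-[u,v])*4),2,(0,0,255),-1)
        im=im[:300] if 0 else im
    ims.append(im)
ims[2]=cv2.copyMakeBorder(ims[2],0,0,0,0,cv2.BORDER_CONSTANT)
W=np.zeros((600,800,3),np.uint8);W[:400,:400]=ims[0];W[:400,400:]=ims[1];W[400:600,:267]=cv2.resize(ims[2],(267,200))
cv2.imwrite("pics/c3.png",W)
```

```text
[0.58118845 0.02093982 0.04605592]
scene [[367.0, 273.2], [377.8, 275.4], [364.3, 265.0], [356.4, 271.0], [369.8, 281.7]]
top [[308.2, 176.0], [305.6, 166.7], [300.6, 182.2], [310.9, 185.4], [315.9, 169.9]]
wrist [[322.9, 261.2], [344.3, 248.2], [301.5, 248.2], [301.9, 274.1], [343.9, 274.1]]
```

View pics/c3.png

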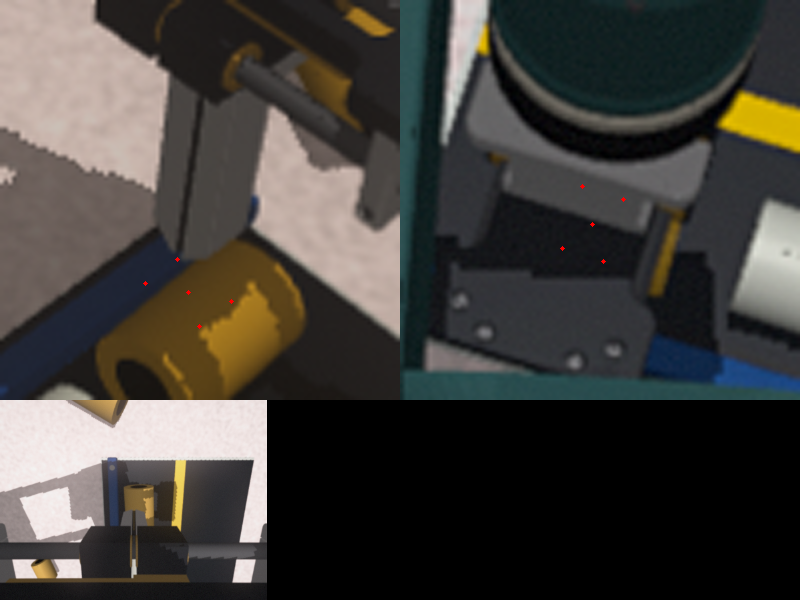

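Run:
```python
from h import *
d=cam("wrist");im=d["img"]
R=cv2.Rodrigues(np.float64(d["rvec"]))[0];print("cam pos",-R.T@np.ravel(d["tvec"]),"fwd",R[2])
r=np.array([.953,-.303]);l=np.array([.303,.953]);c=np.array([.6229,-.0847])
pts=[[*(c+s*.156*l),.006] for s in(-1,1)]+[[.5883+s*.0288*.27,.0189+s*.0288,.028] for s in(-1,1)]
p=proj(d,pts);print(p.round(1))
for q in p: cv2.circle(im,tuple(int(k) for k in q),3,(0,0,255),-1)
cv2.polylines(im,[np.int32(cyl(d,.5883,.0189,1.299))],True,(0,255,0),1)
o=telemetry.get_obs();q=o["ee_pos"]
C=np.array([[x,y,0] for x,y in [(8,12.5),(8,-12.5),(-8,-12.5),(-8,12.5)]])/1e3
for z in (0,-.012):
    cv2.polylines(im,[np.int32(proj(d,q+(C+[0,0,z])@o["tcp_rot"].T))],True,(255,0,255) if z==0 else (255,255,0),1)
cv2.imwrite("pics/w3.png",cv2.resize(im[120:400,190:470],None,fx=2,fy=2))
```

```text
cam pos [0.60054174 0.08499329 0.25442197] fwd [-0.07268556 -0.22328753 -0.97203883]
[[407.2 522.2]
 [432.9 142.8]
 [336.  295.9]
 [332.6 206. ]]
```

View pics/w3.png

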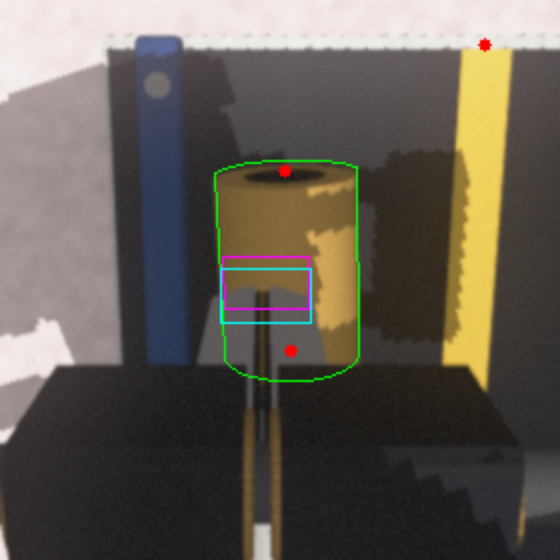

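Run:
```python
from h import *
d=cam("scene");o=telemetry.get_obs();R=o["tcp_rot"]
C=np.array([[x,y,0] for x,y in [(0,0),(8,12.5),(8,-12.5),(-8,-12.5),(-8,12.5)]])/1e3
a=cv2.imread("pics/c1.png")
for dz,col in((0,(0,0,255)),(-.0188,(0,255,0))):
  p=(proj(d,np.array([.5808,.0197,.0989])+(C+[0,0,dz])@R.T)-[260,130])*2.5
  print(dz,p.round().tolist())
  cv2.polylines(a,[np.int32(p[1:])],True,col,1)
w=cam("wrist")["img"]
W=np.hstack([cv2.resize(a[130:330,170:370],(400,400),interpolation=cv2.INTER_CUBIC),cv2.resize(w[190:310,260:380],(400,400),interpolation=cv2.INTER_CUBIC)])
cv2.imwrite("pics/c4.png",W)
```

```text
0 [[276.0, 294.0], [305.0, 300.0], [269.0, 273.0], [248.0, 288.0], [284.0, 316.0]]
-0.0188 [[280.0, 269.0], [309.0, 274.0], [272.0, 248.0], [251.0, 263.0], [288.0, 290.0]]
```

View pics/c4.png

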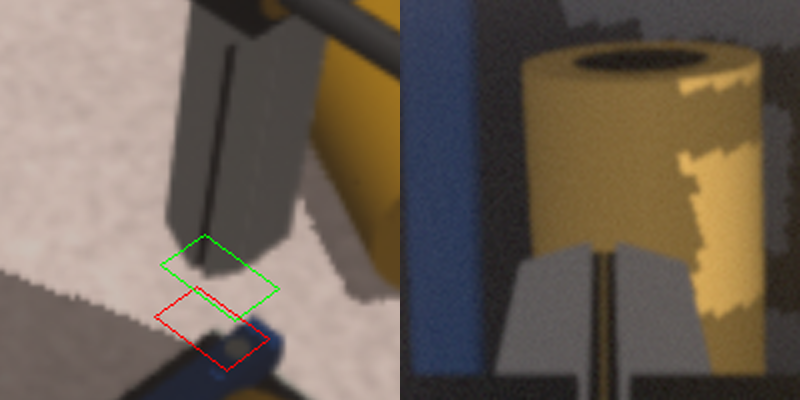

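Run:
```python
from h import *
from scipy.optimize import least_squares
d=cam("scene");o=telemetry.get_obs();R=o["tcp_rot"];T=np.array([.5808,.0197,.0989])
A=np.array([[125,43],[405,227]])/2.5+[260,130]
f=lambda p:(proj(d,T+np.array([[p[0],-p[1],p[2]],[p[0],p[1],p[2]]])@R.T)-A).ravel()
r=least_squares(f,[-.03,.0885,-.1]);print("x,H,dz",r.x,r.fun)
# finger tip: left outer edge of finger shaft & tip
for x,H in((-.0375,.0885),(-.0375,None)):
  for dz in(-.097,-.126): print(x,dz,((proj(d,T+np.array([[x,-.0885,dz],[x,.0885,dz]])@R.T)-[260,130])*2.5).round().tolist())
w=cam("wrist");print("cam in tool",R.T@(-cv2.Rodrigues(np.float64(w["rvec"]))[0].T@np.ravel(w["tvec"])-o["ee_pos"]))
```

```text
x,H,dz [-0.03337951  0.0790042  -0.12728575] [-0.13838076  0.21470372  0.11877873 -0.18001564]
-0.0375 -0.097 [[104.0, 92.0], [404.0, 299.0]]
-0.0375 -0.126 [[104.0, 40.0], [418.0, 247.0]]
-0.0375 -0.097 [[104.0, 92.0], [404.0, 299.0]]
-0.0375 -0.126 [[104.0, 40.0], [418.0, 247.0]]
cam in tool [ 0.0668814  -0.00097517 -0.20825627]
```

Request:
play_rows(targets="0 0 8 0 0 0 -1;0 0 15 0 0 0 -1;0 0 17 0 0 0 -1;0 0 18 0 0 0 -1;0 0 18 0 0 0 -1")

```text
time: 5.05
ee_pos: [0.5811, 0.021, 0.0278]
tcp_rot: [[0.302, 0.953, -0.001], [0.953, -0.302, -0.0], [-0.0, -0.0, -1.0]]
wrist_force: [-0.2, 0.4, 0.7]
opening: 0.0006
```

Run:
```python
from h import *
d=cam("scene");a=d["img"];o=telemetry.get_obs();print(o["ee_pos"],o["wrist_force"])
cv2.imwrite("pics/c5.png",cv2.resize(a[210:330,310:450],None,fx=4,fy=4,interpolation=cv2.INTER_CUBIC))
```

```text
[0.58130335 0.02095381 0.02816483] [ 0.12532967 -0.0985309   0.24428355]
```

View pics/c5.png

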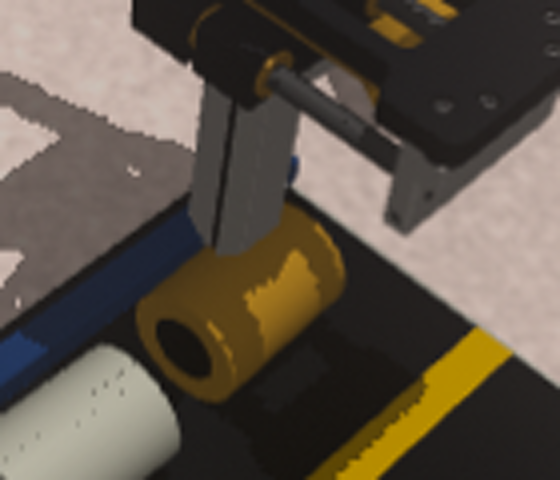

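Request:
play_rows(targets="0 0 1 0 0 0 -1;0 0 2 0 0 0 -1;0 0 3 0 0 0 -1;0 0 3 0 0 0 -1")

```text
time: 5.5
ee_pos: [0.5811, 0.0209, 0.025]
tcp_rot: [[0.302, 0.953, -0.0], [0.953, -0.302, -0.0], [-0.0, -0.0, -1.0]]
wrist_force: [-0.6, -0.5, 0.5]
opening: 0.0008
```

Request:
play_rows(targets="0 0 1 0 0 0 -1;0 0 2 0 0 0 -1;0 0 2 0 0 0 -1")

```text
time: 5.8
ee_pos: [0.5811, 0.0209, 0.023]
tcp_rot: [[0.302, 0.953, -0.0], [0.953, -0.302, -0.0], [-0.0, -0.0, -1.0]]
wrist_force: [0.1, 0.4, 0.1]
opening: 0.0004
```

Request:
play_rows(targets="0 0 1 0 0 0 -1;0 0 1 0 0 0 -1")

```text
time: 6.0
ee_pos: [0.5813, 0.0209, 0.0223]
tcp_rot: [[0.302, 0.953, 0.0], [0.953, -0.302, -0.0], [-0.0, 0.0, -1.0]]
wrist_force: [0.8, 0.8, -0.1]
opening: 0.0006
```

Request:
play_rows(targets="0 0 1 0 0 0 -1;0 0 1 0 0 0 -1")

```text
time: 6.2
ee_pos: [0.5819, 0.0208, 0.0221]
tcp_rot: [[0.302, 0.953, 0.002], [0.953, -0.302, -0.0], [0.0, 0.002, -1.0]]
wrist_force: [-0.6, -0.1, 3.3]
opening: 0.0004
```

Request:
play_rows(targets="0 0 0.5 0 0 0 -1;0 0 0.5 0 0 0 -1")

```text
time: 6.4
ee_pos: [0.5822, 0.0208, 0.0221]
tcp_rot: [[0.302, 0.953, 0.002], [0.953, -0.302, -0.0], [0.0, 0.002, -1.0]]
wrist_force: [-0.9, -1.1, 5.4]
opening: 0.0005
```

Request:
play_rows(targets="0 0 1 0 0 0 -1;0 3 1 0 0 0 -1;0 6 1 0 0 0 -1;0 9 1 0 0 0 -1;0 12 1 0 0 0 -1;0 15 1 0 0 0 -1;0 18 1 0 0 0 -1;0 21 1 0 0 0 -1;0 24 1 0 0 0 -1;0 24 1 0 0 0 -1")

```text
time: 7.4
ee_pos: [0.6072, 0.0139, 0.0226]
tcp_rot: [[0.302, 0.953, 0.007], [0.953, -0.302, 0.0], [0.003, 0.007, -1.0]]
wrist_force: [0.9, 0.8, 7.9]
opening: 0.0004
```

```bash
cat >> h.py <<'E'
LC=np.array([622.9,-84.7]);LA=1.263
def report(cams=("scene",),guess=None):
    o=telemetry.get_obs();print("tcp",o["ee_pos"].round(4),"F",o["wrist_force"].round(1))
    r=np.array([np.sin(LA),-np.cos(LA)])
    for c in cams:
        d=cam(c); g=guess if guess is not None else [600,15]
        pix=proj(d,[[g[0]/1e3,g[1]/1e3,.04]])[0]
        (m,s),_,_=masks(d["img"],pix); m=cv2.morphologyEx(m,cv2.MORPH_CLOSE,np.ones((9,9)))
        x,f=fit(d,m,[*g,130]); q=x[:2]-LC
        print(c,"brass",x.round(2),"res",round(f,1),"area",m.sum(),"x_line",(q@r).round(2),"y",(q@[np.cos(LA),np.sin(LA)]).round(1),"yaw err deg",np.degrees(x[2]/100-LA).round(2),"tip rel",((o["ee_pos"][:2]*1e3-x[:2])@r).round(1))
E
python3 - <<'E'
from h import *
report(("scene","wrist"))
E
```

```text
tcp [0.6072 0.0139 0.0226] F [0.9 0.8 7.9]
scene brass [601.71  14.89 124.09] res 343.2 area 1251 x_line -50.37 y 88.5 yaw err deg -1.27 tip rel 5.5
wrist brass [600.55  16.41 130.4 ] res 4052.4 area 4953 x_line -51.93 y 89.6 yaw err deg 2.35 tip rel 7.1
```

Request:
play_rows(targets="0 0 -5 0 0 0 -1;0 -6 -8 0 0 0 -1;0 -13 -8 0 0 0 -1;0 -13 -3 0 0 0 -1;0 -13 -1 0 0 0 -1;0 -13 0 0 0 0 -1;0 -13 0 0 0 0 -1;0 -10 0 0 0 0 -1;0 -7 0 0 0 0 -1;0 -4 0 0 0 0 -1;0 -1 0 0 0 0 -1;0 2 0 0 0 0 -1;0 5 0 0 0 0 -1;0 8 0 0 0 0 -1;0 11 0 0 0 0 -1;0 14 0 0 0 0 -1;0 15 0 0 0 0 -1;0 15 0 0 0 0 -1")

```text
time: 9.3
ee_pos: [0.6214, 0.0096, 0.0226]
tcp_rot: [[0.302, 0.953, 0.007], [0.953, -0.302, 0.001], [0.003, 0.007, -1.0]]
wrist_force: [1.4, 1.5, 10.3]
opening: 0.0004
```

Run:
```python
from h import *
report(("scene",),[615,10])
```

```text
tcp [0.6214 0.0096 0.0226] F [ 1.4  1.5 10.3]
scene brass [616.32  10.93 127.88] res 371.9 area 1253 x_line -35.25 y 89.1 yaw err deg 0.91 tip rel 5.2
```

Request:
play_rows(targets="0 0 -5 0 0 0 -1;0 -6 -8 0 0 0 -1;0 -13 -8 0 0 0 -1;0 -13 -3 0 0 0 -1;0 -13 -1 0 0 0 -1;0 -13 0 0 0 0 -1;0 -13 0 0 0 0 -1;0 -10 0 0 0 0 -1;0 -7 0 0 0 0 -1;0 -4 0 0 0 0 -1;0 -1 0 0 0 0 -1;0 2 0 0 0 0 -1;0 5 0 0 0 0 -1;0 8 0 0 0 0 -1;0 11 0 0 0 0 -1;0 14 0 0 0 0 -1;0 15 0 0 0 0 -1;0 15 0 0 0 0 -1")

```text
time: 11.15
ee_pos: [0.6356, 0.005, 0.0226]
tcp_rot: [[0.302, 0.953, 0.007], [0.953, -0.302, 0.001], [0.003, 0.007, -1.0]]
wrist_force: [0.9, 1.7, 9.0]
opening: 0.0006
```

Run:
```python
from h import *
report(("scene",),[629,6])
```

```text
tcp [0.6356 0.005  0.0226] F [0.9 1.7 9. ]
scene brass [6.4126e+02 1.8000e-01 1.1635e+02] res 2667.9 area 4324 x_line -8.22 y 86.5 yaw err deg -5.7 tip rel -6.9
```

Request:
play_rows(targets="0 0 -5 0 0 0 -1;0 -6 -8 0 0 0 -1;0 -13 -8 0 0 0 -1;0 -13 -3 0 0 0 -1;0 -13 -1 0 0 0 -1;0 -13 0 0 0 0 -1;0 -13 0 0 0 0 -1;0 -10 0 0 0 0 -1;0 -7 0 0 0 0 -1;0 -4 0 0 0 0 -1;0 -1 0 0 0 0 -1;0 2 0 0 0 0 -1;0 5 0 0 0 0 -1;0 8 0 0 0 0 -1;0 11 0 0 0 0 -1;0 14 0 0 0 0 -1;0 15 0 0 0 0 -1;0 15 0 0 0 0 -1")

```text
time: 13.0
ee_pos: [0.6499, 0.0005, 0.0226]
tcp_rot: [[0.302, 0.953, 0.007], [0.953, -0.302, 0.001], [0.003, 0.006, -1.0]]
wrist_force: [1.5, 1.8, 8.9]
opening: 0.0002
```

Request:
play_rows(targets="0 0 -10 0 0 0 -1;0 -13 -40 0 0 0 -1;0 -13 -80 0 0 0 -1;0 -13 -80 0 0 0 -1")

```text
time: 13.4
ee_pos: [0.638, 0.0037, 0.1064]
tcp_rot: [[0.302, 0.953, 0.011], [0.953, -0.302, -0.001], [0.002, 0.011, -1.0]]
wrist_force: [1.0, 0.4, 0.3]
opening: 0.0002
```

```bash
sed -i 's/ye=(H>15)&(H<35)&(S>120)&(V>50)/ye=(H>15)\&(H<35)\&(S>120)\&(V>50)\&(S<238)/' h.py
python3 - <<'E'
from h import *
report(("scene","wrist"),[643,2])
E
```

```text
tcp [0.638  0.0037 0.1064] F [1.  0.4 0.3]
scene brass [644.09   4.15 129.39] res 59.6 area 1838 x_line -6.72 y 91.1 yaw err deg 1.77 tip rel -5.7
wrist brass [643.65   9.43 128.69] res 1145.0 area 5110 x_line -8.74 y 96.0 yaw err deg 1.37 tip rel -3.7
```

Request:
play_rows(targets="0 0 40 0 0 0 -1;0 0 70 0 0 0 -1;0 0 77 0 0 0 -1;0 0 79 0 0 0 -1;0 0 80 0 0 0 -1;0 0 80 0 0 0 -1;0 3 80 0 0 0 -1;0 6 80 0 0 0 -1;0 9 80 0 0 0 -1;0 12 80 0 0 0 -1;0 14 80 0 0 0 -1;0 14 80 0 0 0 -1;0 14 75 0 0 0 -1;0 14 50 0 0 0 -1;0 14 0 0 0 0 -1;0 -30 -40 0 0 0 -1;0 -80 -60 0 0 0 -1;0 -100 -80 0 0 0 -1;0 -100 -80 0 0 0 -1;0 -100 -80 0 0 0 -1")

```text
time: 15.5
ee_pos: [0.5389, 0.0343, 0.179]
tcp_rot: [[0.302, 0.953, -0.0], [0.953, -0.302, -0.0], [-0.0, -0.0, -1.0]]
wrist_force: [0.2, 0.5, -0.8]
opening: 0.0005
```

Run:
```python
from h import *
report(("scene",),[650,2])
d=cam("scene");cv2.imwrite("pics/f.png",d["img"][200:470,190:520])
```

```text
tcp [0.5389 0.0343 0.179 ] F [ 0.2  0.5 -0.8]
scene brass [652.15   2.41 131.4 ] res 22.0 area 1833 x_line 1.49 y 91.9 yaw err deg 2.92 tip rel -117.6
```

View pics/f.png

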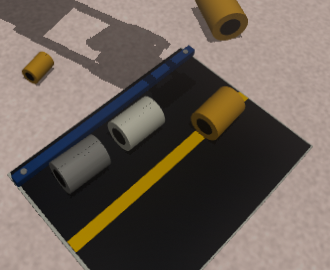

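The brass sleeve lies on the line, and the white and grey sleeves are still in their lanes by the rail. I'm handing in.

```bash
python3 -c "
from workcell import ticket
print(ticket.close_job())"
```

```text
the job is handed in; nothing more can be done
None
```

I rolled the brass sleeve onto the yellow line in five short strokes on its top, using the shut fingertips at about 8–10 N. I then lifted clear and handed the job in at about 15.6 s.

- **Position:** the last scene-camera fit put the sleeve's axis 1.5 mm past the middle of the line (12 mm allowed). It is about 3° off parallel (about 11° allowed) and 92 mm along the line from its middle (130 mm allowed).
- **Roll:** the sleeve travelled about 66 mm. That is about 170° of turn if it rolled without slipping; I did not measure the turn directly.
- **Other sleeves:** the white and steel sleeves looked undisturbed in the last picture. I did not measure their positions again.
- **Fingertip height did not match the reported one:** the fingers touched the sleeve's top (50 mm) when the reported tool-tip height was only about 22 mm. The scene and wrist cameras both showed the tips roughly 28 mm above the reported point, and the gripper body looked raised by about as much. I took the reported height to be wrong. If the judge works from it, the grasp point was at about 41 mm while pressing, below the 45 mm limit.
- **Position checks that disagreed:** with the fingers on the sleeve, the mid-roll fits were rough, and one failed when the sleeve's colour merged with the line's. After the fourth stroke the wrist-camera fit was also poor, 2 mm off the scene camera across the line and 5 mm along it. The final position therefore rests on the scene camera alone, with the view unobstructed.

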